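# Set the polarizer ring of a swatch viewer to the orange mark

### The job

On the white swatch viewer, push the polarizer lever round until it is fully home at its zero stop (the green post), then push it back round until its pointer lies on the orange mark of the scale, and leave it there. Only push the lever from one side at a time, never pinch it, and leave the jar, the cup and the tape roll where they stand.

Things in the scene. Friction and masses are not known exactly. Their poses are not given: they have to be found in the camera images.
- viewer: White flat box 230 x 230 x 45 mm fixed to the table, yaw within 0.5 rad; origin at the centre of its underside. On its top a round white scale collar (diameter 218, top 48 mm above the table) and on that a black knurled polarizer ring (diameter 104, top 62 mm) with a clear filter. The lever leaves the ring on the viewer's -x side, towards the robot. Only the paddle stands above 62 mm.
- axis (a point): Point on the vertical turning axis of the ring, 48 mm above the table.
- polarizer (a joint): Angle of the ring in rad: 0 with the lever fully home at the green zero stop, growing anticlockwise seen from above, 1.9 at the black post. In the viewer's frame the lever points pi - 0.95 + angle from +x. It stays where it is left, held by friction: about 1.2 N at the paddle moves it, a little more when fast. Starts between 0.5 and 1.6.
- lever (a point): Centre of the upright paddle on the lever, 75 mm from the axis, 75.5 mm above the table. The paddle is 20 mm wide radially, 12 mm thick around the arc, and reaches from 58 to 93 mm above the table. It stands on a radial arm 10 mm wide whose top is 58 mm above the table. Its anticlockwise half is blue (push that face to drive towards the green stop), its clockwise half yellow (push that face to drive back).
- pointer (a point): Point on the thin black pointer (3 mm wide) that juts outward from the lever arm under and beyond the paddle, 95 mm from the axis, 53.5 mm above the table.
- mark (a point): Centre line of the orange scale mark (8 mm wide, 22 mm long radially; the only orange thing on the scale), 95 mm from the axis on the scale's top, 49 mm above the table. The scale does not turn during the job; the mark lies where the joint reads between 0.6 and 1.5.
- dye_jar: Loose amber jar with a white cap, 56 mm across, 85 mm tall; origin at the centre of its underside. Not to be moved.
- mug: Loose white cup, 76 mm across, 85 mm tall; origin at the centre of its underside. Not to be moved.
- tape_roll: Loose blue tape roll lying flat, 68 mm across with a 38 mm hole, 45 mm tall; origin at the centre of its underside. Not to be moved.
- zero_stop (a point): Top centre of the fixed green post, 14 mm thick, 75 mm from the axis, top 57 mm above the table: the zero stop, met by the lever arm's side. A like black post marks the other end of the travel.

How it is judged (in metres and radians):
On the way:
1. the lever is fully home at the green zero stop (value of joint polarizer below 0.05 rad), for 0.2 s.
At the end, for the whole second after the job is handed in: The lever has been at the zero stop (within 0.05 rad), and its pointer now rests on the orange mark: pointer centre within 4 mm of the mark's centre line, that is within the mark's width; jar, cup and roll within 15 mm of where they stood (horizontal distance between pointer and mark below 0.004 m and velocity of joint polarizer between -0.02 and 0.02 rad/s and distance of each of dye_jar, mug, tape_roll from where it was at the start of the episode below 0.015 m); the robot touches nothing.
It fails at once if the lever's paddle is pinched (both faces pressed at once) (contact force between the fingers and polarizer_c14 above 1 N and contact force between the fingers and polarizer_c15 above 1 N).
It fails at once if the jar is moved or lifted (distance of dye_jar from where it was at the start of the episode above 0.015 m).
It fails at once if the cup is moved or lifted (distance of mug from where it was at the start of the episode above 0.015 m).
It fails at once if the tape roll is moved or lifted (distance of tape_roll from where it was at the start of the episode above 0.015 m).
It also fails if it takes over 67 s, if anything falls off the work surface, if the arm or the gripper's body presses on something with over 40 N, if the wrist force passes 120 N, or if a joint passes its speed limit or range.

### The arm

A 6-joint arm with a two-finger parallel gripper is mounted at the origin on the work surface. World frame = base frame: x ahead of the robot, y to its left, z up, the work surface at z = 0. Lengths are in mm, angles in rad, forces in N, time in s.
With the tool pointing down it reaches from about 325 to 850 mm from the base axis. Payload 4.4 kg.
Tool frame: the origin (TCP) lies between the finger pads; the fingertips stand 14 mm ahead of it and the grasp point (between the pads) lies 5 mm behind it; z points along the fingers, y is the line along which they close (so a half turn about z gives the same grasp; the last joint's range is limited). The gripper opens to 94 mm and grips with 3 to 60 N. Pads are 16 mm wide; open, the fingers measure 119 mm over their backs; the gripper's body (75 mm by 177 mm) begins 78 mm behind the grasp point.
Start: joints at [-1.294, 0.207, 1.542, -0, 1.393, -0.15], TCP at [238.015, -523.427, 219.447] pointing down, gripper open.
Joint ranges: [-2.73, 2.73], [-0.86, 2.22], [0.23, 2.46], [-1.11, 4.25], [0.08, 2.63], [-2.82, 2.82]. Speed limits (rad/s): [2.79, 2.79, 3.14, 3.14, 3.14, 3.14].

### API

Orientations are given as a rotation vector (axis times angle).
In Python, from bench import observe, snapshot, job_done gives the robot as it stands.
- The arm moves only by the tool arm_command, never from a script. Its argument "series" is a list that holds one entry, the list of rows, each a list of 7 numbers: the turn, a rotation vector about the tool's x, y, z in rad, then the shift along the tool's x, y, z in mm, then the gripper command: -1 is shut, 1 is fully open, values between are in proportion. A call has 1 to 5 rows; each row shifts and turns the commanded pose from where the row before left it, along the tool's axes as they then stand; what a row does not reach is not made up. A row lasts 1/8 s, in which the tool goes at most 62.5 mm and 10.7 degrees, less where a joint would pass 70% of its speed; a pose out of reach is approached as far as the arm can. A call is refused whole if a number of a shift passes 62.5 or a number of a turn 0.188, either way. A call with a gripper value outside its range is refused whole. The fingers move at their own pace and stop on an object; "grip_force" is the grip in N (left out, the last holds). Time passes only in rows, so rows that do not move let the fingers close. It gives the time, the measured TCP pose, the force, the opening and the grip force at its end, in the units of the state.
- observe(): the state, without advancing time (a new reading comes with each control period).
- snapshot(name): name is "side" or "top"; returns a dict with "pixels" (400x640x3 uint8, red, green, blue), "range_z" (400x640 float32, mm along the optical axis (not along the pixel's ray), 0 where there is no reading), "fx", "fy", "cx", "cy" (pixels), "k1" (the pictures are not rectified: a ray, as slopes to the right and down, at radius r is drawn at 1 + k1 r^2 times it, then the intrinsics apply), "R" (3x3) and "t" (3): a world point X has camera coordinates R X + t. Camera axes: x right, y down, z forward; pixel columns grow to the right and rows downward; lengths in mm; the calibration is good to about 2 mm. A picture is of the moment at which its call begins.
- job_done(): hands the job in; it is judged then, once.
The state is a dict: "t": time; "joint_pos": joint angles; "qvel": joint speeds; "joint_torque": joint torques, N m; "eef_pos": TCP position; "tcp_rot": TCP orientation; "force": force on the tool from outside, world axes, zero at the start; "wrist_torque": the same for the moment, N m; "gripper_width": finger opening in mm; "grasp_force": force on a finger pad.
Only numpy, scipy, OpenCV 4.12 (cv2) and the standard library are available. Lean on these libraries where they do the work, as an engineer would, in place of code of your own. Each camera call takes 0.05 s, during which the arm holds its last target. There are 200 camera calls.

## Working session

There is one attempt and no reset: what is moved stays moved. The work goes in short steps, Python scripts to look and compute and a tool call to move; the robot and the scene stay as the last step left them, time stands still between calls to the robot, and variables do not carry over. Pictures are saved under pics/ and viewed, at most 10 in all, crops included, and the job is handed in when it is done.

Besides the shell and the picture viewer there is one more tool, called after "Emit:" by a JSON object that holds its "api" and its "payload". arm_command: Moves the arm, as the interface text tells. Its arguments: {"type":"object","properties":{"series":{"type":"array"},"grip_force":{"type":"number"}},"required":["series"]}

```bash
mkdir -p pics; cat > h.py <<'E'
import numpy as np, cv2
from bench import observe, snapshot, job_done
def cloud(s):
    h,w=s["range_z"].shape
    u,v=np.meshgrid(np.arange(w),np.arange(h))
    K=np.array([[s["fx"],0,s["cx"]],[0,s["fy"],s["cy"]],[0,0,1.]])
    p=cv2.undistortPoints(np.stack([u,v],-1).reshape(-1,1,2).astype(float),K,np.array([s["k1"],0,0,0.])).reshape(h,w,2)
    z=s["range_z"].astype(float)
    c=np.dstack([p*z[...,None],z])
    return (c-np.array(s["t"]))@np.array(s["R"])   # R^T (c-t)
def save(s,n): cv2.imwrite(f"pics/{n}.png",s["pixels"][...,::-1])
E
python3 - <<'E'
from h import *
for n in("top","side"):
    s=snapshot(n); save(s,n+"0"); np.savez(n+"0.npz",**s)
    print(n,np.array(s["R"]).round(2).tolist(),s["t"],s["fx"],s["k1"])
o=observe();print(o["eef_pos"],o["tcp_rot"],o["t"])
E
```

```text
top [[0.0, -1.0, 0.01], [-1.0, -0.0, -0.07], [0.07, -0.01, -1.0]] [ 56.68716348 630.19960488 911.00337851] 474.22316358024426 -0.04491005826122935
side [[-0.68, -0.73, 0.01], [-0.45, 0.41, -0.79], [0.58, -0.54, -0.61]] [483.117412   337.94487336 803.96048566] 486.6735699623279 -0.1333587828102926
[ 237.82077763 -522.74965304  218.41928377] [-3.06834048e+00 -6.64960609e-01  2.29649697e-04] 0.1
```

View pics/top0.png

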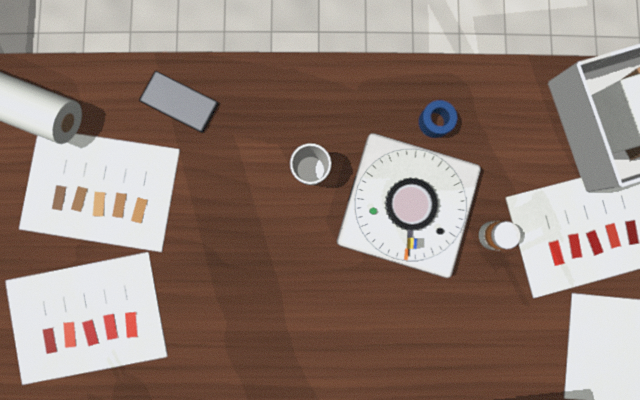

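View pics/side0.png

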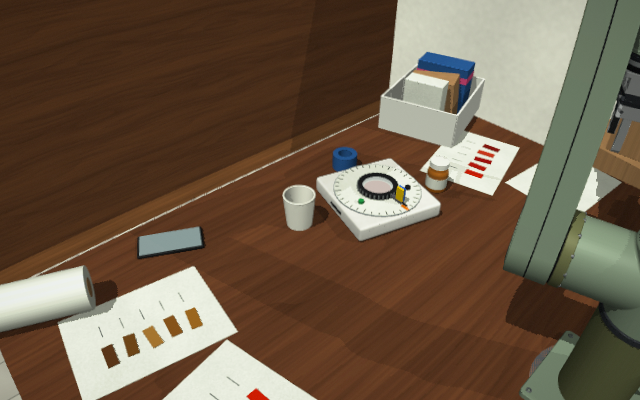

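The top picture shows the viewer centred near (411,204), with the paddle near (412,241), the orange mark near (407,254), the green post at (374,211) and the black post at (440,231). The cup is at (311,163), the roll at (439,118) and the jar at (505,236). The side picture confirms this: the paddle's yellow face is at (400,193), and the lever is close to the mark.

```bash
cat >> h.py <<'E'
def hsvmask(s,lo,hi,box):
    hsv=cv2.cvtColor(s["pixels"],cv2.COLOR_RGB2HSV)
    m=cv2.inRange(hsv,np.array(lo),np.array(hi))>0
    b=np.zeros_like(m); x0,y0,x1,y1=box; b[y0:y1,x0:x1]=True
    return m&b
def onplane(s,uv,z):
    K=np.array([[s["fx"],0,s["cx"]],[0,s["fy"],s["cy"]],[0,0,1.]])
    p=cv2.undistortPoints(np.array(uv,float).reshape(-1,1,2),K,np.array([s["k1"],0,0,0.])).reshape(-1,2)
    R=np.array(s["R"]);d=np.c_[p,np.ones(len(p))]@R; o=-R.T@np.array(s["t"])
    return o+d*((z-o[2])/d[:,2])[:,None]
E
python3 - <<'E'
from h import *
s=dict(np.load("top0.npz")); P=cloud(s)
B=(335,130,485,280)
for n,lo,hi in(("green",(40,80,40),(85,255,255)),("orange",(5,140,120),(17,255,255)),("yellow",(18,120,120),(35,255,255)),("blue",(100,120,60),(130,255,255))):
    m=hsvmask(s,lo,hi,B); m[:150]=False
    v,u=np.nonzero(m); print(n,len(u),u.mean().round(2),v.mean().round(2),np.median(P[m],0).round(1), "max z",P[m][:,2].max().round(1), "onplane",onplane(s,[[u.mean(),v.mean()]],{"green":57,"orange":49,"yellow":90,"blue":90}[n]).round(1))
m=hsvmask(s,(0,0,0),(180,255,70),(380,165,445,230))
v,u=np.nonzero(m); m2=m&(P[...,2]>52)
cnt,_=cv2.findContours(m2.astype(np.uint8),cv2.RETR_EXTERNAL,cv2.CHAIN_APPROX_NONE)
c=max(cnt,key=len);e=cv2.fitEllipse(c);print("ring",e,onplane(s,[e[0]],62), P[int(e[0][1]),int(e[0][0])])
# box outline points on top z~45
vm=(P[...,2]>35)&(P[...,2]<56); b=np.zeros_like(vm); b[130:285,330:487]=1; vm&=b
cnt,_=cv2.findContours(vm.astype(np.uint8),cv2.RETR_EXTERNAL,cv2.CHAIN_APPROX_NONE);c=max(cnt,key=cv2.contourArea)
w=onplane(s,c.reshape(-1,2),45)[:,:2]; print("box",cv2.minAreaRect(w.astype(np.float32)))
for n,(x0,y0,x1,y1),zlo in(("mug",(285,138,336,190),70),("jar",(475,215,528,255),75),("tape",(415,95,463,140),38)):
    q=P[y0:y1,x0:x1].reshape(-1,3);q=q[(q[:,2]>zlo)&(q[:,2]<100)];print(n,(q.min(0)+q.max(0))/2,np.ptp(q,0))
im=s["pixels"][...,::-1][195:275,360:460];cv2.imwrite("pics/crop0.png",cv2.resize(im,None,fx=7,fy=7,interpolation=cv2.INTER_CUBIC))
E
```

```text
green 32 372.81 210.5 [614.5 -51.3  56. ] max z 59.0 onplane [[614.4 -50.9  57. ]]
orange 26 406.08 253.31 [ 532.7 -115.    48.2] max z 955.0 onplane [[ 533.2 -115.1   49. ]]
yellow 50 410.02 242.64 [ 554.  -114.9   90. ] max z 955.0 onplane [[ 553.8 -114.3   90. ]]
blue 24 415.0 243.21 [ 553.1 -122.8   92.4] max z 95.8 onplane [[ 552.7 -123.4   90. ]]
ring ((411.56939697265625, 203.6768798828125), (49.55514144897461, 50.29844665527344), 156.0553741455078) [[ 627.21320767 -124.04034095   62.        ]] [ 629.10191828 -124.65412072   54.11965758]
box ((627.038818359375, -123.06900024414062), (227.59878540039062, 228.97901916503906), 73.20468139648438)
mug [700.23299436  68.67940471  78.82043986] [73.67451375 74.35878659 17.44703638]
jar [ 567.70649137 -296.41211095   81.99232724] [48.26692123 48.33987321 13.96386266]
tape [ 800.80833559 -185.45307464   43.63339807] [66.10801434 67.55755732 11.25906835]
```

View pics/crop0.png

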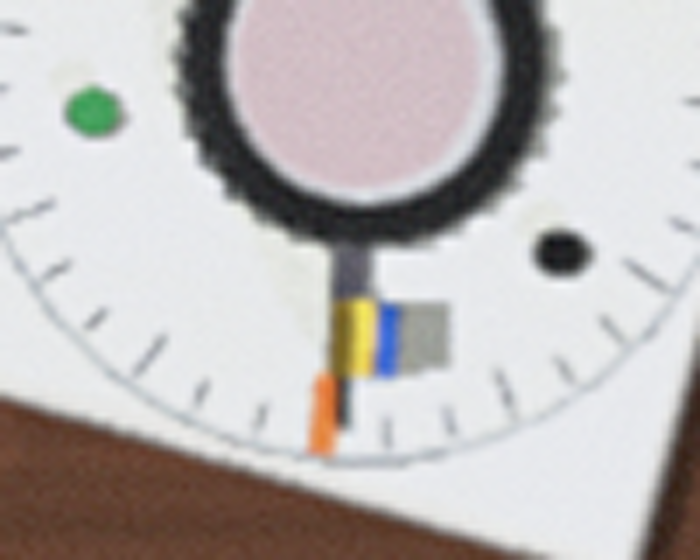

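Emit:
{"api": "arm_command", "payload": {"series": [[[0, 0, 0, 44, -21, 0, -1], [0, 0, 0, 44, -21, 0, -1], [0, 0, 0, 44, -21, 0, -1], [0, 0, 0, 44, -21, 0, -1], [0, 0, 0, 44, -21, 0, -1]]], "grip_force": 20}}

```text
t: 0.72
eef_pos: [395.4, -335.2, 219.0]
tcp_rot: [-3.07, -0.665, 0.001]
force: [-0.4, -0.2, 0.7]
gripper_width: 47.5
grasp_force: 0.0
```

Emit:
{"api": "arm_command", "payload": {"series": [[[0, 0, 0, 44, -21, 0, -1], [0, 0, 0, 44, -21, 0, -1], [0, 0, 0, 44, -21, 0, -1], [0, 0, 0, 44, -21, 0, -1], [0, 0, 0, 44, -21, 0, -1]]]}}

```text
t: 1.35
eef_pos: [552.2, -148.6, 218.9]
tcp_rot: [-3.07, -0.665, 0.001]
force: [-0.0, -0.6, -0.4]
gripper_width: 0.8
grasp_force: 0.0
```

Emit:
{"api": "arm_command", "payload": {"series": [[[0, 0, -0.18, 0, 0, 15, -1], [0, 0, -0.18, 0, 0, 15, -1], [0, 0, -0.18, 0, 0, 15, -1], [0, 0, -0.18, 0, 0, 15, -1], [0, 0, -0.18, 0, 0, 15, -1]]]}}

```text
t: 1.98
eef_pos: [551.1, -149.9, 143.3]
tcp_rot: [-2.469, -1.941, 0.001]
force: [0.6, 0.5, 0.0]
gripper_width: 0.7
grasp_force: 0.0
```

Emit:
{"api": "arm_command", "payload": {"series": [[[0, 0, -0.17, 0, 0, 20, -1], [0, 0, 0, 0, 0, 20, -1], [0, 0, 0, 0, 0, 18, -1]]]}}

```text
t: 2.35
eef_pos: [551.1, -149.9, 85.1]
tcp_rot: [-2.301, -2.137, 0.001]
force: [0.0, 0.0, -0.1]
gripper_width: 0.4
grasp_force: 0.0
```

```bash
cat >> h.py <<'E'
AX=np.array([627.2,-123.5])
def pose(o):
    r=o["tcp_rot"]; return np.array(o["eef_pos"]),2*np.arctan2(r[1],r[0])%(2*np.pi)
def target(th,off,r=75): # tool at lever angle th (world), offset along cw tangent
    t=th-np.pi/2
    return AX+r*np.array([np.cos(th),np.sin(th)])+off*np.array([np.cos(t),np.sin(t)]),t
def rows(start,psi,tg):
    p=np.array(start[:2])
    for q,ps in tg:
        d=q-p; ex=np.array([np.cos(psi),np.sin(psi)]); ey=np.array([np.sin(psi),-np.cos(psi)])
        print("rz %.3f dx %.1f dy %.1f"%(-((ps-psi+np.pi)%(2*np.pi)-np.pi),d@ex,d@ey)); p,psi=q,ps
E
python3 - <<'E'
from h import *
s=snapshot("side");save(s,"side1");o=observe();p,psi=pose(o);print(p,psi,o["force"],o["t"])
cv2.imwrite("pics/side1c.png",cv2.resize(s["pixels"][140:260,300:460,::-1],None,fx=4,fy=4,interpolation=cv2.INTER_CUBIC))
th0=np.pi-0.068
rows(p,psi,[target(th0,-16)]+[target(t,-14) for t in th0-0.1175*np.arange(1,11)])
E
```

```text
[ 549.33522296 -149.20571991   82.57086502] 1.496598299074968 [-1.0335169   0.96705234 -2.0569459 ] 2.4
rz -0.006 dx 14.9 dy 0.8
rz 0.118 dx 10.9 dy -1.1
rz 0.117 dx 8.9 dy -1.1
rz 0.118 dx 8.9 dy -1.1
rz 0.118 dx 8.9 dy -1.1
rz 0.117 dx 8.9 dy -1.1
rz 0.118 dx 8.9 dy -1.1
rz 0.118 dx 8.9 dy -1.1
rz 0.117 dx 8.9 dy -1.1
rz 0.117 dx 8.9 dy -1.1
rz 0.118 dx 8.9 dy -1.1
```

View pics/side1c.png

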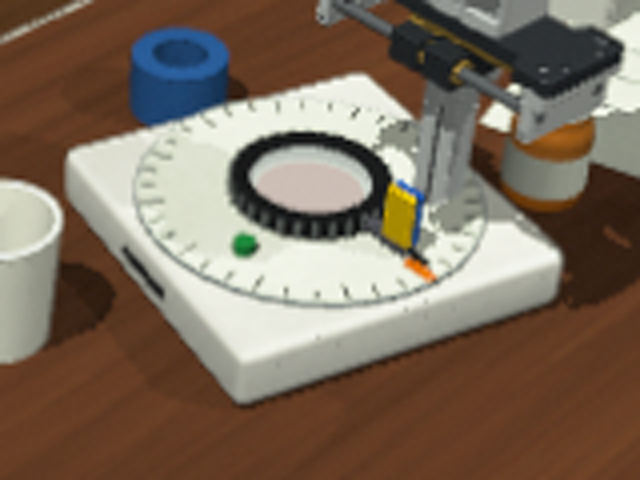

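The crop shows the closed fingers standing on the blue side at (445,190), with the paddle at (402,215) and nothing else close by. I can start pushing towards green.

Emit:
{"api": "arm_command", "payload": {"series": [[[0, 0, 0, 15, 1, 0, -1], [0, 0, 0.118, 11, -1.1, 0, -1], [0, 0, 0.118, 8.9, -1.1, 0, -1], [0, 0, 0.118, 8.9, -1.1, 0, -1], [0, 0, 0.118, 8.9, -1.1, 0, -1]]]}}

```text
t: 3.02
eef_pos: [558.8, -97.5, 87.3]
tcp_rot: [2.739, 1.535, -0.0]
force: [-0.7, -1.3, -1.0]
gripper_width: 0.5
grasp_force: 1.0
```

Emit:
{"api": "arm_command", "payload": {"series": [[[0, 0, 0.118, 8.9, -1.1, 0, -1], [0, 0, 0.118, 8.9, -1.1, 0, -1], [0, 0, 0.118, 8.9, -1.1, 0, -1], [0, 0, 0.118, 8.9, -1.1, 0, -1], [0, 0, 0, 0, 0, 0, -1]]]}}

```text
t: 3.65
eef_pos: [579.5, -67.7, 87.5]
tcp_rot: [3.021, 0.861, 0.003]
force: [0.1, -0.6, 0.2]
gripper_width: 0.6
grasp_force: 0.0
```

```bash
python3 - <<'E'
from h import *
o=observe();p,psi=pose(o);print(p,psi,o["force"],o["t"])
d=p[:2]-AX; print("r",np.hypot(*d),"tool polar angle pi-",np.pi-np.arctan2(d[1],d[0]))
s=snapshot("top");save(s,"top2")
cv2.imwrite("pics/top2c.png",cv2.resize(s["pixels"][150:280,340:490,::-1],None,fx=4,fy=4,interpolation=cv2.INTER_CUBIC))
E
```

```text
[579.45310719 -67.65055872  87.48423628] 0.5552472864827088 [ 0.12547273 -0.64468208  0.16556858] 3.65
r 73.47738335480231 tool polar angle pi- 0.8634519595540477
```

View pics/top2c.png

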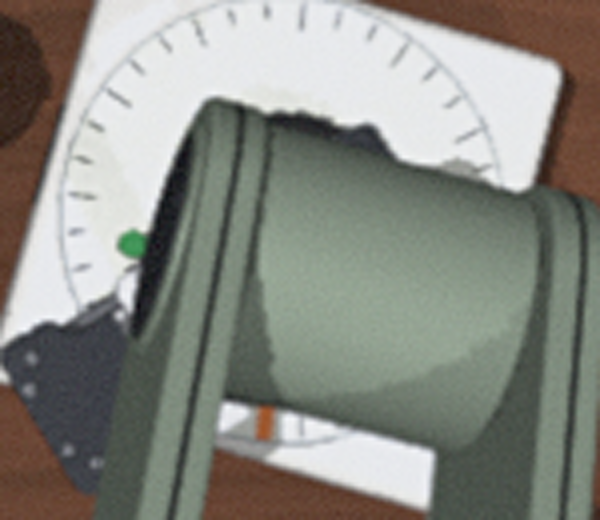

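The arm hides the lever in this view. The green post is at (132,244) and the orange mark is free at (265,420). I'll finish the push in small steps, watching the force.

Emit:
{"api": "arm_command", "payload": {"series": [[[0, 0, 0.118, 8.9, -1.1, 0, -1], [0, 0, 0.06, 4.5, -0.5, 0, -1], [0, 0, 0, 0, 0, 0, -1]]]}}

```text
t: 4.08
eef_pos: [588.6, -60.8, 87.0]
tcp_rot: [3.086, 0.588, -0.003]
force: [-4.1, -1.4, 3.5]
gripper_width: 0.2
grasp_force: 2.1
```

Emit:
{"api": "arm_command", "payload": {"series": [[[0, 0, 0.03, 2, 0, 0, -1], [0, 0, 0, 0, 0, 0, -1]]]}}

```text
t: 4.32
eef_pos: [588.8, -60.4, 86.9]
tcp_rot: [-3.095, -0.541, 0.008]
force: [-8.1, -2.5, 7.7]
gripper_width: 0.3
grasp_force: 4.3
```

Emit:
{"api": "arm_command", "payload": {"series": [[[0, 0, 0.03, 2, 0, 0, -1], [0, 0, 0, 0, 0, 0, -1]]]}}

```text
t: 4.58
eef_pos: [588.8, -60.1, 86.8]
tcp_rot: [-3.102, -0.496, 0.015]
force: [-12.3, -4.1, 11.3]
gripper_width: 0.1
grasp_force: 6.8
```

The force is building while the tool doesn't move, so the lever is at the stop. I'll back off, rise and look from the side.

Emit:
{"api": "arm_command", "payload": {"series": [[[0, 0, 0, -15, 0, 0, -1], [0, 0, 0, -15, 0, 0, -1], [0, 0, 0, 0, 0, -35, -1], [0, 0, 0, 0, 0, -35, -1], [0, 0, 0, 0, 0, 0, -1]]]}}

```text
t: 5.2
eef_pos: [567.0, -69.2, 160.0]
tcp_rot: [3.1, 0.492, 0.012]
force: [0.0, 0.1, -0.1]
gripper_width: 0.4
grasp_force: 0.0
```

```bash
python3 - <<'E'
from h import *
o=observe();p,psi=pose(o);print(p,psi,o["force"],o["t"])
s=snapshot("side");save(s,"side3");P=cloud(s)
for n,lo,hi in(("green",(40,80,30),(85,255,255)),("yellow",(20,130,80),(35,255,255)),("blue",(105,130,60),(130,255,255)),("orange",(5,150,120),(17,255,255))):
    m=hsvmask(s,lo,hi,(330,160,425,225)); v,u=np.nonzero(m)
    if len(u): print(n,len(u),u.mean(),v.mean(),np.median(P[m],0).round(1))
cv2.imwrite("pics/side3c.png",cv2.resize(s["pixels"][140:260,300:460,::-1],None,fx=4,fy=4,interpolation=cv2.INTER_CUBIC))
rows(p,psi,[target(np.pi-1.243,32)])
E
```

```text
[566.96642216 -69.16046385 159.98659624] 0.31496421514640766 [ 0.01744345  0.1499458  -0.1144253 ] 5.2
green 16 360.0625 200.8125 [611.6 -44.8  57.5]
yellow 37 363.2972972972973 193.59459459459458 [602.8 -43.1  85.3]
blue 268 348.6940298507463 171.3917910447761 [ 772.9 -154.9   31.8]
orange 15 404.4 206.86666666666667 [ 532.7 -115.2   49.5]
rz -0.013 dx 71.5 dy -5.1
```

View pics/side3c.png

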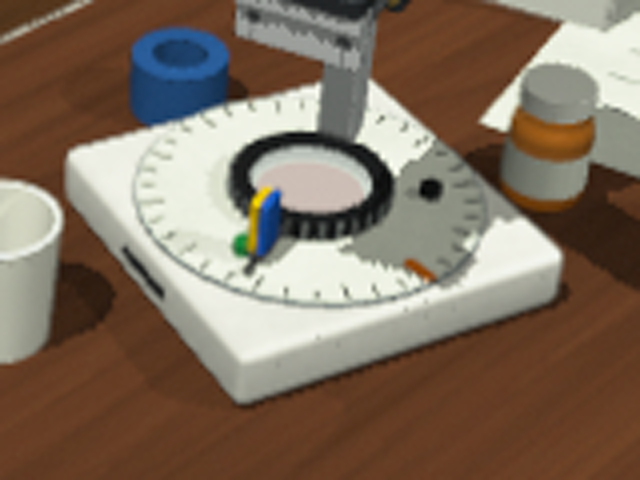

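The crop shows the lever against the green post, with the paddle at (262,222), the post at (241,244) and the orange mark clear at (418,268). Next is the yellow side.

Emit:
{"api": "arm_command", "payload": {"series": [[[0, 0, 0, 36, -2.5, 0, -1], [0, 0, 0, 36, -2.5, 0, -1], [0, 0, 0, 0, 0, 37, -1], [0, 0, 0, 0, 0, 37, -1], [0, 0, 0, 0, 0, 0, -1]]]}}

```text
t: 5.88
eef_pos: [626.5, -40.3, 76.4]
tcp_rot: [-3.098, -0.492, 0.017]
force: [-0.8, -0.2, -0.1]
gripper_width: 0.6
grasp_force: 0.0
```

```bash
python3 - <<'E'
from h import *
o=observe();p,psi=pose(o);print(p,psi,o["force"],o["t"])
for n,b in(("top",(385,245,425,265)),("side",(395,200,412,213))):
    s=snapshot(n)
    m=hsvmask(s,(3,130,60),(18,255,255),b);v,u=np.nonzero(m)
    c=onplane(s,[[u.mean(),v.mean()]],49)[0];d=c[:2]-AX
    uv=np.c_[u,v];pp=onplane(s,uv,49)[:,:2]-AX
    print(n,len(u),u.mean(),v.mean(),c.round(1),"r",np.hypot(*d).round(1),"ang pi-",(np.pi-np.arctan2(d[1],d[0])).round(4))
zero=np.pi-1.23
rows(p,psi,[target(zero,16)]+[target(t,14) for t in zero+0.1175*np.arange(1,11)])
E
```

```text
[626.52790045 -40.34060549  76.44211143] 0.31497269632212976 [-0.76711317 -0.17926762 -0.13746877] 5.875
top 44 399.75 256.97727272727275 [ 526.2 -102.9   49. ] r 103.1 ang pi- 0.2015
side 17 404.52941176470586 206.94117647058823 [ 531.8 -115.6   49. ] r 95.7 ang pi- 0.0821
rz -0.026 dx -11.1 dy 3.9
rz -0.118 dx -10.9 dy -1.1
rz -0.117 dx -8.9 dy -1.1
rz -0.118 dx -8.9 dy -1.1
rz -0.118 dx -8.9 dy -1.1
rz -0.117 dx -8.9 dy -1.1
rz -0.118 dx -8.9 dy -1.1
rz -0.118 dx -8.9 dy -1.1
rz -0.117 dx -8.9 dy -1.1
rz -0.117 dx -8.9 dy -1.1
rz -0.118 dx -8.9 dy -1.1
```

Emit:
{"api": "arm_command", "payload": {"series": [[[0, 0, -0.026, 0, 0, -8, -1], [0, 0, 0, 0, 0, 0, -1]]]}}

```text
t: 6.22
eef_pos: [633.6, -41.9, 93.6]
tcp_rot: [3.094, 0.533, 0.008]
force: [0.4, 0.4, -0.7]
gripper_width: 0.4
grasp_force: 0.0
```

```bash
python3 - <<'E'
from h import *
o=observe();p,psi=pose(o);print(p,psi,o["force"],o["t"])
zero=np.pi-1.23
rows(p,psi,[target(zero,16)]+[target(t,14) for t in zero+0.1175*np.arange(1,3)])
E
```

```text
[633.63916132 -41.89210585  93.64386425] 0.3410876143038262 [ 0.44258253  0.40942138 -0.67403125] 6.225
rz 0.000 dx -17.3 dy -0.2
rz -0.118 dx -10.9 dy -1.1
rz -0.117 dx -8.9 dy -1.1
```

The earlier reading (z 76) was off: z now agrees with the commanded sum. I'll go back down 8 mm, then push the yellow face.

Emit:
{"api": "arm_command", "payload": {"series": [[[0, 0, 0, 0, 0, 8, -1], [0, 0, 0, -17, 0, 0, -1], [0, 0, -0.118, -10.9, -1.1, 0, -1], [0, 0, -0.118, -8.9, -1.1, 0, -1], [0, 0, -0.118, -8.9, -1.1, 0, -1]]]}}

```text
t: 6.85
eef_pos: [588.4, -56.2, 82.1]
tcp_rot: [-2.952, -1.075, -0.002]
force: [1.9, 0.6, -1.4]
gripper_width: 0.6
grasp_force: 1.0
```

Emit:
{"api": "arm_command", "payload": {"series": [[[0, 0, -0.118, -8.9, -1.1, 0, -1], [0, 0, -0.118, -8.9, -1.1, 0, -1], [0, 0, -0.118, -8.9, -1.1, 0, -1], [0, 0, -0.118, -8.9, -1.1, 0, -1], [0, 0, 0, 0, 0, 0, -1]]]}}

```text
t: 7.48
eef_pos: [561.9, -80.9, 82.2]
tcp_rot: [-2.623, -1.728, 0.0]
force: [0.5, -0.2, -0.5]
gripper_width: 0.2
grasp_force: 0.0
```

```bash
python3 - <<'E'
from h import *
o=observe();p,psi=pose(o);print(p,psi,o["force"],o["t"])
s=snapshot("side");save(s,"side4")
cv2.imwrite("pics/side4c.png",cv2.resize(s["pixels"][165:225,360:440,::-1],None,fx=8,fy=8,interpolation=cv2.INTER_CUBIC))
th=psi+np.pi/2; print("pi-",np.pi-th)
rows(p,psi,[target(np.pi-0.172,14)])
E
```

```text
[561.85733786 -80.9270156   82.21063166] 1.1648431910813546 [ 0.45195357 -0.16181873 -0.51630274] 7.475
pi- 0.40595313571354197
rz -0.234 dx -17.1 dy 0.6
```

View pics/side4c.png

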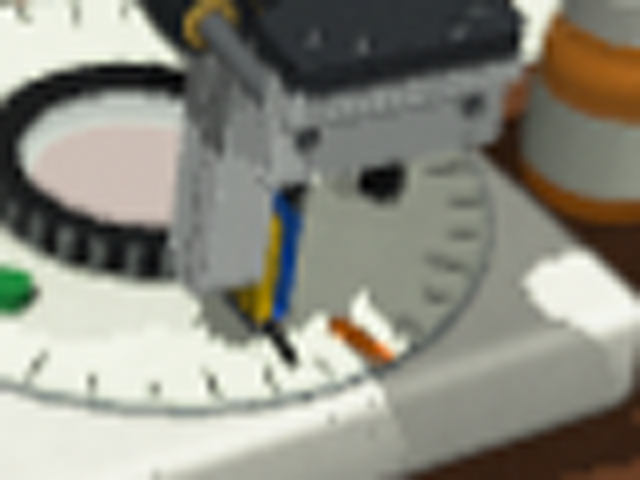

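The crop shows the fingers behind the yellow face, with the pointer running from (262,322) to (293,360). The orange mark runs from (335,322) to (390,358) and is still ahead of it.

```bash
cat >> h.py <<'E'
def angs(s,pts,z,x0,y0,k):
    q=(np.array(pts,float)+.5)/k-.5+[x0,y0]; w=onplane(s,q,z)[:,:2]-AX
    return np.hypot(*w.T).round(1),(np.pi-np.arctan2(w[:,1],w[:,0])).round(4)
E
python3 - <<'E'
from h import *
s=snapshot("side")
print("pointer",angs(s,[(272,332),(283,345),(292,358)],53.5,360,165,8))
print("mark",angs(s,[(340,323),(362,340),(386,357)],49,360,165,8))
E
```

```text
pointer (array([84.4, 91. , 97.4]), array([0.3569, 0.3574, 0.3635]))
mark (array([ 86.7,  96.4, 106.4]), array([0.0714, 0.0801, 0.0826]))
```

Emit:
{"api": "arm_command", "payload": {"series": [[[0, 0, -0.118, -8.9, -1.1, 0, -1], [0, 0, -0.1, -7.5, -0.8, 0, -1], [0, 0, 0, 0, 0, 0, -1]]]}}

```text
t: 7.95
eef_pos: [554.9, -95.6, 82.4]
tcp_rot: [-2.421, -2.003, 0.0]
force: [0.7, 0.6, 0.6]
gripper_width: 0.1
grasp_force: 0.0
```

```bash
python3 - <<'E'
from h import *
o=observe();p,psi=pose(o);print(p,psi,o["force"],o["t"])
s=snapshot("side")
cv2.imwrite("pics/side5c.png",cv2.resize(s["pixels"][180:225,370:430,::-1],None,fx=10,fy=10,interpolation=cv2.INTER_CUBIC))
E
```

```text
[554.85582595 -95.55888447  82.36099381] 1.3823120103111446 [0.71790739 0.64760096 0.5944083 ] 7.95
```

View pics/side5c.png

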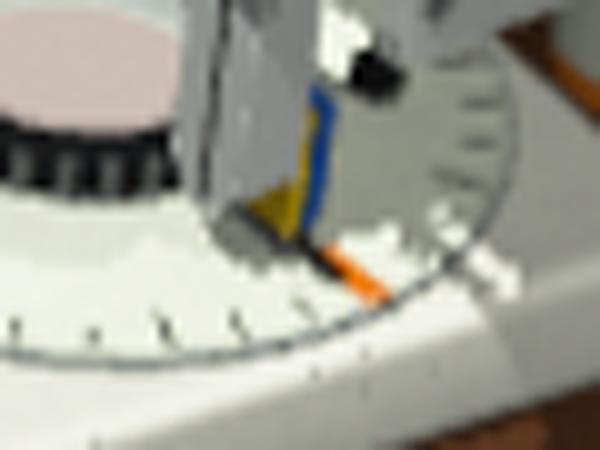

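The pointer runs from about (300,240) to (338,278). It is just short of the orange mark, which runs from (330,250) to (388,298).

```bash
python3 - <<'E'
from h import *
s=snapshot("side")
print("pointer",angs(s,[(310,252),(322,263),(334,276)],53.5,370,180,10))
print("mark",angs(s,[(345,265),(360,276),(380,295)],49,370,180,10))
E
```

```text
pointer (array([87.9, 92.7, 98. ]), array([0.151 , 0.1561, 0.1658]))
mark (array([ 92.6,  97.7, 105.7]), array([0.065 , 0.0683, 0.0837]))
```

Emit:
{"api": "arm_command", "payload": {"series": [[[0, 0, -0.035, -2.7, -0.2, 0, -1], [0, 0, -0.035, -2.7, -0.2, 0, -1], [0, 0, 0, 0, 0, 0, -1], [0, 0, 0, 10, 0, 0, -1], [0, 0, 0, 15, 0, 0, -1]]]}}

```text
t: 8.68
eef_pos: [556.7, -75.3, 82.5]
tcp_rot: [2.347, 2.087, 0.0]
force: [0.1, 0.2, -0.4]
gripper_width: 0.4
grasp_force: 0.0
```

Emit:
{"api": "arm_command", "payload": {"series": [[[0, 0, 0, 0, 0, -50, -1], [0, 0, 0, 0, 0, -50, -1], [0, 0, 0, 50, 30, 0, -1], [0, 0, 0, 50, 30, 0, -1], [0, 0, 0, 50, 30, 0, -1]]]}}

```text
t: 9.3
eef_pos: [664.2, 65.1, 182.9]
tcp_rot: [2.346, 2.088, 0.001]
force: [1.4, -0.9, 0.1]
gripper_width: 0.2
grasp_force: 0.0
```

```bash
python3 - <<'E'
from h import *
o=observe();print(pose(o),o["force"],o["t"])
a=snapshot("top");b=snapshot("side")
ca=cv2.resize(a["pixels"][225:270,385:435,::-1],None,fx=8,fy=8,interpolation=cv2.INTER_CUBIC)
cb=cv2.resize(b["pixels"][180:225,380:430,::-1],None,fx=8,fy=8,interpolation=cv2.INTER_CUBIC)
cv2.imwrite("pics/end.png",np.hstack([ca,cb]))
E
```

```text
(array([664.21098846,  65.13695419, 182.94309805]), np.float64(1.4546763900823836)) [ 1.38972956 -0.87168331  0.11883781] 9.3
```

View pics/end.png

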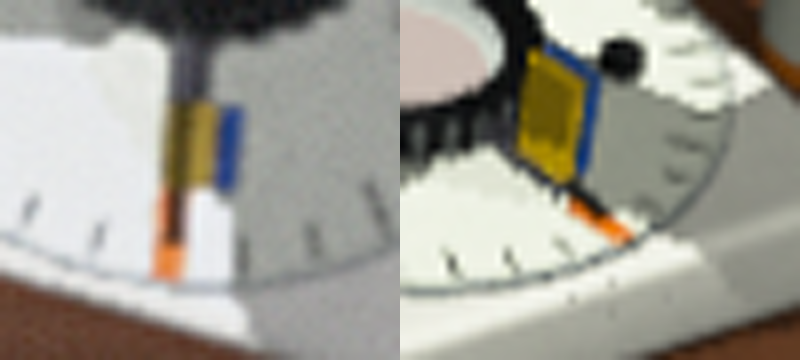

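The left half (top view) shows the pointer from (176,190) to (174,240), with orange on its left edge and beyond its tip at (169,262). The right half (side view) agrees. I'll put numbers on it.

```bash
python3 - <<'E'
from h import *
a=snapshot("top");b=snapshot("side")
print("top ptr",angs(a,[(176.5,200),(175.5,215),(174,235)],53.5,385,225,8),"mark end",angs(a,[(154,262),(170,262),(186,262)],49,385,225,8),"mark left edge",angs(a,[(158,215),(160,200)],49,385,225,8))
print("side ptr",angs(b,[(182,193),(192,202),(202,211)],53.5,380,180,8),"mark",angs(b,[(215,231)],49,380,180,8))
hsv=cv2.cvtColor(a["pixels"],cv2.COLOR_RGB2HSV)
for v in range(247,262):
    print(v,[ "%d/%d/%d"%tuple(a["pixels"][v,u]) for u in range(402,411)])
E
```

```text
top ptr (array([87.2, 90.8, 95.5]), array([0.0943, 0.0937, 0.0933])) mark end (array([102.5, 102.1, 101.8]), array([0.1258, 0.0885, 0.0509])) mark left edge (array([91.2, 87.6]), array([0.1294, 0.1288]))
side ptr (array([87.4, 92.3, 97.1]), array([0.079 , 0.0877, 0.0955])) mark (array([102.4]), array([0.0876]))
247 ['232/234/236', '231/235/236', '217/216/207', '152/134/109', '93/77/33', '79/65/28', '120/100/50', '158/137/69', '152/130/67']
248 ['231/233/236', '231/234/235', '225/218/207', '181/143/115', '105/74/37', '88/70/44', '142/120/91', '187/170/137', '180/166/138']
249 ['232/235/237', '230/233/233', '226/210/197', '194/135/106', '106/63/38', '93/73/59', '179/156/143', '232/221/213', '217/215/212']
250 ['230/232/235', '225/227/227', '222/195/177', '190/121/89', '105/58/38', '97/77/69', '188/168/159', '235/230/228', '225/228/230']
251 ['229/233/233', '225/225/222', '225/192/169', '198/127/89', '96/51/25', '104/79/75', '194/177/175', '233/233/236', '225/227/231']
252 ['230/234/233', '227/227/223', '228/195/170', '192/121/86', '101/57/36', '103/78/74', '192/177/175', '231/233/237',
[... 553 characters left out ...]
40']
257 ['231/233/236', '231/225/227', '229/170/132', '230/137/67', '231/141/70', '232/169/125', '231/215/200', '232/234/238', '231/234/240']
258 ['227/230/233', '227/218/215', '226/163/127', '229/139/72', '228/137/73', '231/169/134', '230/215/204', '234/235/239', '235/237/240']
259 ['205/208/215', '206/191/192', '211/153/135', '220/147/110', '222/148/109', '222/177/150', '225/217/212', '228/230/233', '226/228/233']
260 ['195/201/202', '190/193/195', '193/187/188', '194/181/177', '191/166/157', '194/178/170', '190/190/195', '192/200/206', '193/198/204']
261 ['228/227/226', '228/228/228', '225/230/230', '218/223/224', '192/194/193', '187/188/188', '190/195/196', '190/194/198', '193/197/205']
```

```bash
python3 -c "
from h import *
print(job_done())"
```

```text
the job is handed in; nothing more can be done
None
```

The lever was pushed home against the green stop and then back until its pointer rested on the orange mark (within about 1 mm by the final images), no command took the arm near the jar, cup or roll, and the job is handed in; `job_done()` returned no verdict.

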